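# Level the riser shelf under load with its screw foot

## Task

The small wooden riser shelf on the worktop sags at the front when it is loaded. Take the salt shaker off the shelf and stand it upright on the worktop; then grip the black knob of the front foot, press it down until the shelf is fully down on its foot and, keeping it pressed, turn the knob until the bubble of the yellow spirit level sits between its two black lines. Finish while still holding the knob pressed down with the bubble centred - do not let go - and leave the other things where they stand.

Things in the scene. Friction and masses are not known exactly. Their poses are not given: they have to be found in the camera images.
- salt_centre (a point): salt shaker, clear glass with a matt grey steel cap, 44 mm diameter, 90 mm high (grey cap narrower: 34 mm diameter over its top 16 mm), about 0.1 kg; the point is on its axis half-way up (45 mm above its foot), z up along the axis. At the start it stands on the shelf close behind and to the right of the knob, and is loose.
- knob_grip (a point): black fluted round knob of the front levelling foot, 37 mm diameter; the point is on its axis, 24 mm above the shelf's top face. The round grip reaches from 6.5 to 38 mm above the shelf's top; below it is a 54 mm diameter steel flange that turns with it. z points up along the axis. Round, so any yaw will do to grip it.
- deck_centre (a point): centre of the top face of the wooden riser shelf, 220 mm (x, front to back) by 180 mm (y) by 16 mm, top about 52 mm above the worktop; x points to the back, y left, z up. It tilts about its two rear feet (95 mm behind this point); the front screw foot is 80 mm in front of this point, in the middle. The feet are fixed to the worktop.
- foot_spring (a joint): how far the shelf's front is pressed down against the spring of its foot, rad: 0 = sprung up; 0.012 = fully down on the foot (a stop). Pressing on the knob with about 6 N brings it fully down (the knob sinks 2.1 mm); then it is rigid, 10 to 25 N is right. Springs back when let go.
- bubble (a joint): position of the pale bubble in the green vial, m: 0 = midway between the black lines, positive = towards the shelf's back (front too low). Moves 0.6 mm per mrad of tilt (15 mm per rad of knob), settles in 0.7 s, stops at +-0.027. Bubble 14 mm long, gap between lines 20 mm: between the lines within +-0.003. Pressing the shelf fully down shifts it 7 mm back.
- vial_centre (a point): middle of the spirit level's vial, on its top, midway between the black lines; the vial lies along x (the shelf's front-to-back direction). The yellow level, 110 x 26 x 24 mm, is screwed to the left half of the shelf.
- pepper_mill: wooden pepper mill, 58 mm diameter, 130 mm high; origin at its foot. Bystander, loose.
- spice_green: spice jar with red cap and green label, 45 mm diameter, 106 mm high; origin at its foot. Bystander, loose.
- spice_brown: spice jar with red cap and brown label, 45 mm diameter, 106 mm high; origin at its foot. Bystander, loose.
- capsule_gold: gold coffee capsule, 37 mm diameter, 29 mm high; origin at its foot. Bystander, loose.
- capsule_dark: dark brown coffee capsule, 37 mm diameter, 29 mm high; origin at its foot. Bystander, loose.
- sugar_tin: white canister with wooden lid, 68 mm diameter, 100 mm high; origin at its foot. Stands fixed.
- foot_knob: the same knob as a body, origin on its axis in the shelf's top face. Clockwise seen from above raises the shelf's front: 25 mrad of tilt per rad of knob, the knob rising 4.4 mm per rad. From the start it needs about 0.5 to 1.1 rad clockwise to be level; it stops about 1.1 rad beyond. It takes about 0.15 N m and stays where it is left.
- salt_shaker: the same salt shaker as a body, origin at the centre of its foot. The worktop straight ahead of the robot, between the shelf (left) and the jars (right), is free (x 0.42 to 0.55, y -0.03 to 0.08) and a good place to stand it; it may stand anywhere on the worktop.
- riser: the riser's feet, origin on the worktop under the shelf's centre; fixed to the worktop

How it is judged (in metres and radians):
On the way, in this order (a step that is already met when the one before it is completed fails the run):
1. the salt shaker stands upright on the worktop, off the shelf and let go (height (world z) of salt_centre between 0.035 and 0.055 m and angle between salt_centre's own z axis and vertical below 0.15 rad and linear speed of salt_shaker below 0.03 m/s and contact force between salt_shaker and the fingers below 0.1 N), for 0.2 s.
2. the knob is pressed down so that the shelf sits on its foot, before it has been levelled (bubble still more than 4 mm off) (value of joint foot_spring above 0.0095 rad and value of joint bubble above 0.004 m and contact force between the fingers and foot_knob above 1 N), for 0.2 s.
At the end, for the whole second after the job is handed in: The fingers still hold the knob and press the shelf down on its foot (at least 0.0095 of 0.012 rad), the bubble lies between the two lines (within 3 mm of the middle), and the salt shaker stands upright and untouched on the worktop (all of step 1 and value of joint foot_spring above 0.0095 rad and value of joint bubble between -0.003 and 0.003 m and contact force between the fingers and foot_knob above 1 N); the arm keeps its last pose, push and grip.
It fails at once if a bystander on the worktop is moved by more than 20 mm (distance of any of pepper_mill, spice_green, spice_brown, capsule_gold, capsule_dark from where it was at the start of the episode above 0.02 m).
It fails at once if the salt shaker is tipped over (angle between salt_centre's own z axis and vertical above 0.9 rad).
It also fails if it takes over 64 s, if anything falls off the work surface, if the arm or the gripper's body presses on something with over 40 N, if the wrist force passes 120 N, or if a joint passes its speed limit or range.

## Robot

A 6-joint arm with a two-finger parallel gripper is mounted at the origin on a cart in front of the work surface, level with it; the furniture and walls round the work are solid. World frame = base frame: x ahead of the robot, y to its left, z up, the work surface at z = 0. Lengths are in mm, angles in rad, forces in N, time in s.
With the tool pointing down it reaches from about 300 to 775 mm from the base axis. Payload 14.6 kg.
Tool frame: the origin (TCP) lies between the finger pads; the fingertips stand 25 mm ahead of it and the grasp point (between the pads) lies 6 mm ahead of it; z points along the fingers, y is the line along which they close (so a half turn about z gives the same grasp; the last joint's range is limited). The gripper opens to 94 mm and grips with 3 to 60 N. Pads are 16 mm wide; open, the fingers measure 119 mm over their backs; the gripper's body (75 mm by 177 mm) begins 78 mm behind the grasp point.
Start: joints at [1.181, 0.3, 1.521, -0, 1.321, -0.067], TCP at [174.47, 521.584, 230.446] pointing down, gripper open.
Joint ranges: [-3.03, 3.03], [-0.79, 2.21], [0.23, 2.52], [-1.04, 4.18], [0, 3.07], [-2.55, 2.55]. Speed limits (rad/s): [2.22, 2.22, 2.57, 3.14, 3.14, 3.14].

## Interface

Orientations are given as [roll, pitch, yaw] about the fixed x, y, z axes, in that order (R = Rz(yaw) Ry(pitch) Rx(roll)).
In Python, from cell import manip gives the robot as it stands. The module is installed in compiled form; this text tells all that it offers.
- The arm moves only by the tool step_arm, never from a script. Its argument "series" is one flat list of numbers, 5 for each row, row after row: the shift along the world's x, y, z in mm, then the turn about the world's z in rad, then the closure, from 0 (fully open) to 1 (shut). In form: [dx, dy, dz, spin, jaw, dx, dy, dz, spin, jaw, ...]. A call has 1 to 20 rows; each row shifts and turns the commanded pose from where the row before left it; what a row does not reach is not made up. A row lasts 1/8 s, in which the tool goes at most 62.5 mm and 10.7 degrees, less where a joint would pass 70% of its speed; a pose out of reach is approached as far as the arm can. A call is refused whole if a number of a shift passes 62.5 or a number of a turn 0.188, either way. A call with a gripper value outside its range is refused whole. The fingers move at their own pace and stop on an object; "squeeze" is the grip in N (left out, the last holds). Time passes only in rows, so rows that do not move let the fingers close. It gives the time, the measured TCP pose, the force, the opening and the grip force at its end, in the units of the state.
- manip.read_state(): the state, without advancing time (a new reading comes with each control period).
- manip.camera(name): name is "scene" or "top" or "wrist"; returns (picture, depth): 480x640x3 uint8, blue, green, red; 480x640 float32, mm along the optical axis (not along the pixel's ray), 0 where there is no reading.
- manip.camera_info(name): a dict with "fovy" (degrees; the focal length in pixels is half the picture's height over the tangent of half this angle, whatever the lens; pixels are square), "cx", "cy" (the principal point, pixels), "eye" and "orientation" of the camera in the world. Camera axes: x right, y down, z forward; pixel columns grow to the right and rows downward; lengths in mm; the calibration is good to about 2 mm. A picture is of the moment at which its call begins: read the wrist's pose just before it. camera_info takes no time and is no camera call; for the wrist camera it gives the pose at the moment of the call.
- manip.sign_off(): hands the job in; it is judged then, once.
The state is a dict: "clock": time; "joints": joint angles; "qd": joint speeds; "effort": joint torques, N m; "eef_pos": TCP position; "eef_rot": TCP orientation; "wrist_force": force on the tool from outside, world axes, zero at the start; "moment": the same for the moment, N m; "finger_gap": finger opening in mm; "finger_force": force on a finger pad.
Only numpy, scipy, OpenCV 4.12 (cv2) and the standard library are available. Lean on these libraries where they do the work, as an engineer would, in place of code of your own. Each camera call takes 0.05 s, during which the arm holds its last target. There are 200 camera calls.

## Working session

There is one attempt and no reset: what is moved stays moved. The work goes in short steps, Python scripts to look and compute and a tool call to move; the robot and the scene stay as the last step left them, time stands still between calls to the robot, and variables do not carry over. Pictures are saved under pics/ and viewed, at most 10 in all, crops included, and the job is handed in when it is done.

Besides the shell and the picture viewer there is one more tool, called after ">>>" by a JSON object that holds its "fn" and its "kwargs". step_arm: Moves the arm, as the interface text tells. Its arguments: {"type":"object","properties":{"series":{"type":"array"},"squeeze":{"type":"number"}},"required":["series"]}

```bash
mkdir -p pics; cat > h.py <<'E'
import numpy as np, cv2
from scipy.spatial.transform import Rotation as R
from cell import manip
def grab(n):
    i=manip.camera_info(n); p,d=manip.camera(n); return i,p,d
def pts(i,u,v,d):
    f=240/np.tan(np.radians(i["fovy"])/2); 
    c=np.stack([(u-i["cx"])/f*d,(v-i["cy"])/f*d,d],-1)
    o=np.array(i["orientation"]); M=o if o.shape==(3,3) else R.from_euler("xyz",o).as_matrix()
    return c@M.T+np.array(i["eye"])
def cloud(i,d):
    v,u=np.mgrid[:480,:640]; return pts(i,u,v,d)
E
python3 - <<'E'
from h import *
print(manip.read_state())
for n in ("scene","top"):
    i,p,d=grab(n); print(n,i); cv2.imwrite(f"pics/{n}0.png",p); np.savez(f"{n}0.npz",p=p,d=d)
E
```

```text
{'clock': 0.0, 'joints': array([ 1.18138307e+00,  3.00440534e-01,  1.52157658e+00,  1.44755562e-05,
        1.32070661e+00, -6.65969120e-02]), 'qd': array([ 1.06019645e-03, -7.13851180e-04, -5.06169125e-05,  2.99225310e-05,
        1.05533441e-04,  8.88640574e-04]), 'effort': array([-1.68462971e-03, -5.31800365e+01, -3.52740633e+01,  7.07458332e-02,
        2.43849680e-02,  8.50221397e-06]), 'eef_pos': array([174.39008993, 521.37377506, 229.9049869 ]), 'eef_rot': array([-3.14046502e+00, -8.92606134e-05,  2.81877267e+00]), 'wrist_force': array([ 0.58492075, -0.7687245 ,  0.97849768]), 'moment': array([-0.04943386,  0.02119169,  0.0116583 ]), 'finger_force': 0.0, 'finger_gap': 93.88776070429064}
scene {'fovy': 49.60572267651873, 'cx': 309.67103279691133, 'cy': 242.85717877214643, 'eye': array([-308.23718852, -271.21876616,  913.8289004 ]), 'orientation': array([-2.31210036,  0.00890616, -1.2899535 ])}
top {'fovy': 56.04927476444632, 'cx': 322.5238850477046, 'cy': 243.47205656017374, 'eye': array([ 292.02166166,  -14.61841156, 1252.90404976]), 'orientation': array([-2.94701725, -0.01270988, -1.55509527])}
```

View pics/scene0.png

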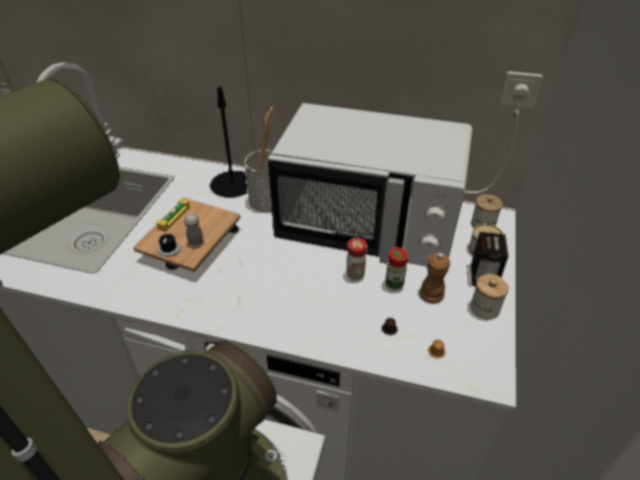

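View pics/top0.png

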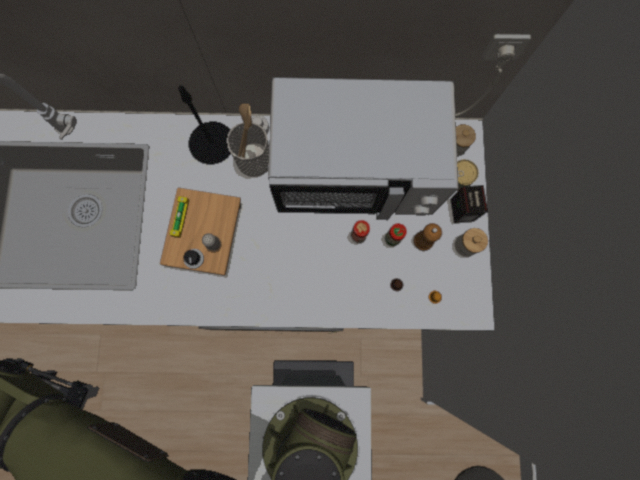

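The scene view shows the shelf with the knob at (168,241) and the shaker at (194,229). In the top view, the knob is at (193,258), the shaker at (209,240) and the level at (179,216).

```bash
cat >> h.py <<'E'
def ray(i,u,v,z):
    e=np.array(i["eye"]); q=pts(i,np.array(float(u)),np.array(float(v)),np.array(1.))-e
    return e+q*(z-e[2])/q[2]
E
python3 - <<'E'
from h import *
i=manip.camera_info("top"); z=np.load("top0.npz"); p,d=z["p"],z["d"]; c=cloud(i,d)
for n,(u,v,h) in dict(salt=(209,240,142),knob=(193,258,90),level=(179,216,76)).items():
    print(n,ray(i,u,v,h).round(), c[v,u].round())
hsv=cv2.cvtColor(p,cv2.COLOR_BGR2HSV)
m=(c[...,2]>42)&(c[...,2]<62)&(hsv[...,1]>80)&(np.hypot(c[...,0]-480,c[...,1]-240)<200)
q=c[m]; print(m.sum()); r=cv2.minAreaRect(q[:,:2].astype(np.float32)); print("deck",r,q[:,2].mean())
for n,lo,hi in (("salt",120,160),("knob",75,110)):
    s=(c[...,2]>lo)&(c[...,2]<hi)&(np.hypot(c[...,0]-430,c[...,1]-230)<90); print(n,s.sum(),c[s].mean(0).round(1),c[s].max(0).round(),c[s].min(0).round())
crop=p[170:290,140:260]; cv2.imwrite("pics/c0.png",cv2.resize(crop,None,fx=5,fy=5,interpolation=cv2.INTER_CUBIC))
E
```

```text
salt [515. 259. 142.] [516. 261. 137.]
knob [477. 311.  90.] [477. 311.  88.]
level [592. 360.  76.] [593. 360.  75.]
3946
deck ((560.1473388671875, 306.6862487792969), (178.49191284179688, 218.7457275390625), 81.38616180419922) 50.92982659844548
salt 56 [508.9 260.3 132.8] [518. 274. 141.] [502. 248. 123.]
knob 87 [496.7 271.7  90.8] [518. 312. 110.] [463. 246.  76.]
```

View pics/c0.png

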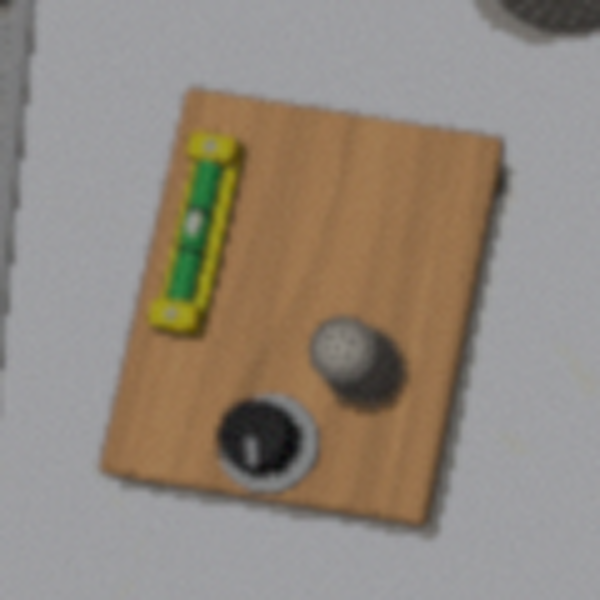

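The crop shows the bubble about at the front/back middle of the level and the shaker behind and to the right of the knob. I'll move above the shaker, with the jaws across the line to the knob.

>>> {"fn": "step_arm", "kwargs": {"series": [38, -29, 0, -0.07, 0, 38, -29, 0, -0.07, 0, 38, -29, 0, -0.07, 0, 38, -29, 0, -0.07, 0, 38, -29, 0, -0.07, 0, 38, -29, 0, -0.07, 0, 38, -29, 0, -0.07, 0, 38, -29, 0, -0.07, 0, 34, -30, 0, -0.09, 0, 0, 0, 0, 0, 0, 0, 0, 0, 0, 0, 0, 0, 0, 0, 0], "squeeze": 15}}

```text
clock: 1.6
eef_pos: [511.8, 260.4, 230.5]
eef_rot: [-3.142, -0.0, 2.171]
wrist_force: [0.1, 0.4, -0.1]
finger_gap: 94.3
finger_force: 0.0
```

```bash
python3 - <<'E'
from h import *
s=manip.read_state(); print(s["eef_pos"],s["eef_rot"],s["joints"])
i,p,d=grab("wrist"); print(i); cv2.imwrite("pics/w0.png",p); np.savez("w0.npz",p=p,d=d)
c=cloud(i,d)
for n,lo,hi in (("salt",132,150),("knob",86,94)):
    m=((c[...,2]>lo)&(c[...,2]<hi)&(d>0)).astype(np.uint8)
    k,l,st,ce=cv2.connectedComponentsWithStats(m)
    for j in range(1,k):
        if st[j,4]>150: q=c[l==j]; print(n,st[j],((q.max(0)+q.min(0))/2).round(1),np.ptp(q,axis=0).round(1))
E
```

```text
[511.77869635 260.37192718 230.48712259] [-3.14155742e+00 -1.10686630e-04  2.17055987e+00] [ 4.06802840e-01  3.53968421e-01  1.44949452e+00  1.04694549e-04
  1.33818553e+00 -1.92984845e-01]
{'fovy': 59.09365702021606, 'cx': 320.61782684777165, 'cy': 240.04037466831667, 'eye': array([475.4961871 , 315.00978369, 383.48094399]), 'orientation': array([2.91159315e+00, 1.16595250e-05, 5.98981878e-01])}
salt [ 311  225   50   48 1772] [519.2 267.3 136.6] [29.5 29.8  9.2]
knob [ 308  110   53   56 2252] [481.7 321.8  88.1] [36.9 36.4  4.2]
knob [308 203  59  40 272] [520.7 272.7  90. ] [41.5 34.3  8. ]
```

View pics/w0.png

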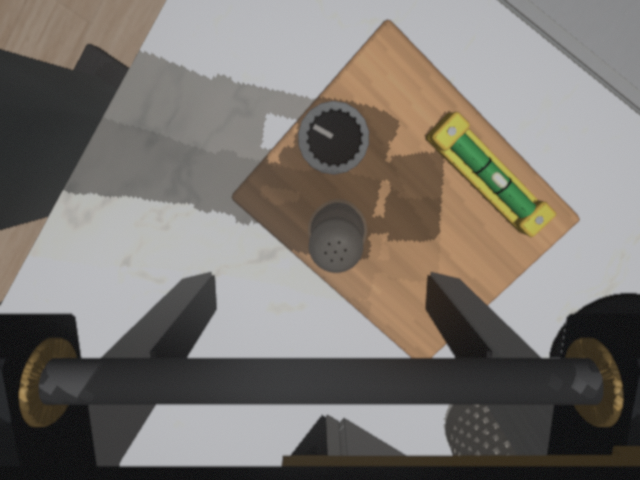

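Wrist view: shaker cap at (336,240), knob at (334,136), bubble at (500,181), slightly to the back. The shaker is at about (519,267) mm and the knob at (482,322) mm. Next I'll descend and grasp.

>>> {"fn": "step_arm", "kwargs": {"series": [7, 7, -10, 0, 0, 0, 0, -26, 0, 0, 0, 0, -26, 0, 0, 0, 0, -26, 0, 0, 0, 0, -26, 0, 0, 0, 0, 0, 0, 0, 0, 0, 0, 0, 0.35, 0, 0, 0, 0, 0.6, 0, 0, 0, 0, 0.6, 0, 0, 0, 0, 0.7, 0, 0, 0, 0, 0.7, 0, 0, 0, 0, 0.7], "squeeze": 12}}

```text
clock: 3.15
eef_pos: [519.5, 266.6, 116.5]
eef_rot: [3.141, 0.0, 2.169]
wrist_force: [-0.3, 0.3, -0.2]
finger_gap: 38.7
finger_force: 11.8
```

>>> {"fn": "step_arm", "kwargs": {"series": [0, 0, 10, 0, 0.7, 0, 0, 20, 0, 0.7, 0, 0, 20, 0, 0.7, -5, -20, 0, 0, 0.7, -5, -35, 0, 0, 0.7, -5, -40, 0, 0, 0.7, -5, -40, 0, 0, 0.7, -5, -40, 0, 0, 0.7, -5, -35, 0, 0, 0.7, -5, -20, 0, 0, 0.7, 0, 0, 0, 0, 0.7, 0, 0, 0, 0, 0.7]}}

```text
clock: 4.65
eef_pos: [484.7, 37.1, 166.8]
eef_rot: [3.141, 0.0, 2.169]
wrist_force: [-0.4, 0.6, -1.4]
finger_gap: 38.7
finger_force: 11.8
```

```bash
python3 - <<'E'
from h import *
s=manip.read_state(); print(s["eef_pos"],s["finger_gap"],s["finger_force"],s["wrist_force"])
i,p,d=grab("scene"); c=cloud(i,d)
e=np.array(s["eef_pos"]); o=R.from_euler("xyz",i["orientation"]).as_matrix(); f=240/np.tan(np.radians(i["fovy"])/2)
q=(e-i["eye"])@o; u,v=f*q[0]/q[2]+i["cx"],f*q[1]/q[2]+i["cy"]; print(u,v)
u,v=int(u),int(v); cv2.imwrite("pics/s1.png",cv2.resize(p[max(v-70,0):v+80,u-75:u+75],None,fx=4,fy=4,interpolation=cv2.INTER_CUBIC))
E
```

```text
[484.69185853  37.13097559 166.80934286] 38.71657503594716 11.766312532090524 [-0.37423819  0.60618869 -1.35552056]
277.5683920108063 233.34940930825582
```

View pics/s1.png

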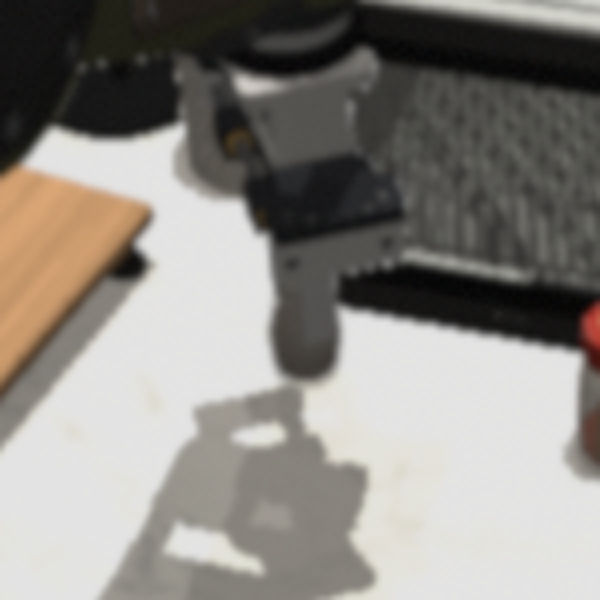

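The shaker is held upright below the fingers at about (305,340) in the crop, over free worktop. Lowering it.

>>> {"fn": "step_arm", "kwargs": {"series": [0, 0, -20, 0, 0.7, 0, 0, -25, 0, 0.7, 0, 0, -25, 0, 0.7, 0, 0, -15, 0, 0.7, 0, 0, -8, 0, 0.7, 0, 0, -3, 0, 0.7, 0, 0, -1, 0, 0.7, 0, 0, -1, 0, 0.7, 0, 0, 0, 0, 0.7]}}

```text
clock: 5.82
eef_pos: [484.6, 36.6, 68.7]
eef_rot: [3.141, 0.0, 2.169]
wrist_force: [0.0, -0.4, -0.5]
finger_gap: 38.7
finger_force: 11.8
```

>>> {"fn": "step_arm", "kwargs": {"series": [0, 0, -1, 0, 0.7, 0, 0, -1, 0, 0.7, 0, 0, 0, 0, 0.7, 0, 0, 0, 0, 0.7]}}

```text
clock: 6.32
eef_pos: [484.5, 36.6, 66.4]
eef_rot: [-3.142, -0.0, 2.169]
wrist_force: [0.7, 0.0, -0.2]
finger_gap: 38.8
finger_force: 11.8
```

>>> {"fn": "step_arm", "kwargs": {"series": [0, 0, -0.7, 0, 0.7, 0, 0, -0.7, 0, 0.7, 0, 0, 0, 0, 0.7, 0, 0, 0, 0, 0.7]}}

```text
clock: 6.82
eef_pos: [484.6, 36.5, 65.3]
eef_rot: [3.141, 0.0, 2.169]
wrist_force: [-0.7, -0.4, 4.6]
finger_gap: 38.7
finger_force: 12.0
```

>>> {"fn": "step_arm", "kwargs": {"series": [0, 0, 0, 0, 0.5, 0, 0, 0, 0, 0.3, 0, 0, 0, 0, 0, 0, 0, 0, 0, 0, 0, 0, 0, 0, 0, 0, 0, 20, 0, 0, 0, 0, 40, 0, 0, 0, 0, 40, 0, 0, 0, 0, 40, 0, 0, 0, 25, 25, 0, 0, 0, 43, 0, 0, 0, 0, 43, 0, 0, 0, 0, 43, 0, 0, 0, 0, 43, 0, 0, 0, 0, 43, 0, 0, 0, -2, 40, 0, 0, 0, 0, 0, 0, 0, 0, 0, 0, 0, 0, 0]}}

```text
clock: 9.07
eef_pos: [482.4, 316.1, 229.8]
eef_rot: [-3.141, 0.0, 2.169]
wrist_force: [0.1, 0.6, 0.7]
finger_gap: 93.9
finger_force: 0.0
```

```bash
python3 - <<'E'
from h import *
s=manip.read_state(); print(s["eef_pos"],s["eef_rot"],s["joints"])
i,p,d=grab("scene"); cv2.imwrite("pics/s2.png",cv2.resize(p[150:330,130:330],None,fx=3,fy=3))
i,p,d=grab("top"); c=cloud(i,d); m=(c[...,2]>70)&(c[...,2]<100)&(np.hypot(c[...,0]-485,c[...,1]-37)<40)
q=c[m]; print("salt",m.sum(),q.mean(0),q.max(0))
i,p,d=grab("wrist"); c=cloud(i,d); m=(c[...,2]>86)&(c[...,2]<94)&(np.hypot(c[...,0]-482,c[...,1]-322)<40)
q=c[m]; print("knob",m.sum(),(q.max(0)+q.min(0))/2,np.ptp(q,axis=0),np.median(q[:,2]))
m=np.hypot(c[...,0]-540,c[...,1]-310)<15; print("deck z",np.median(c[m],axis=0))
E
```

```text
[482.4337013  316.0901694  229.82693563] [-3.14105046e+00  1.11415999e-04  2.16885338e+00] [ 5.16587424e-01  3.60466191e-01  1.44228421e+00 -1.59419916e-04
  1.33937358e+00 -8.14329961e-02]
salt 132 [482.31972034  34.34909399  84.52447899] [499.43064234  51.51482361  93.71590462]
knob 1939 [481.87898866 321.78647886  88.12884608] [35.87729878 36.0638708   4.25698695] 87.61804262243948
deck z [539.9762385  310.05324618  49.97443818]
```

View pics/s2.png

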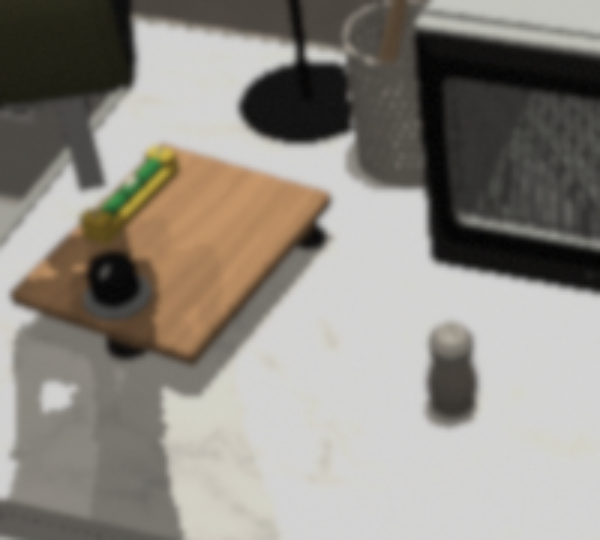

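The shaker stands upright on the worktop at (452,370) in the crop. The knob is confirmed at (482,322), top about 88 mm. Descending to grip it.

>>> {"fn": "step_arm", "kwargs": {"series": [0, 6, -20, 0, 0, 0, 0, -30, 0, 0, 0, 0, -30, 0, 0, 0, 0, -30, 0, 0, 0, 0, -20, 0, 0, 0, 0, -12, 0, 0, 0, 0, -3, 0, 0, 0, 0, 0, 0, 0.4, 0, 0, 0, 0, 0.7, 0, 0, 0, 0, 0.8, 0, 0, 0, 0, 0.8, 0, 0, 0, 0, 0.8, 0, 0, 0, 0, 0.8], "squeeze": 35}}

```text
clock: 10.85
eef_pos: [482.1, 322.5, 84.9]
eef_rot: [-3.14, -0.0, 2.169]
wrist_force: [-15.8, -2.0, 5.1]
finger_gap: 37.5
finger_force: 7.1
```

>>> {"fn": "step_arm", "kwargs": {"series": [0, 0, 0, 0, 0.8, 0, 0, 0, 0, 0.8, 0, 0, 0, 0, 0.8]}}

```text
clock: 11.22
eef_pos: [481.6, 322.3, 84.9]
eef_rot: [-3.139, -0.0, 2.169]
wrist_force: [-7.0, -2.2, 3.0]
finger_gap: 36.8
finger_force: 35.0
```

Gripped. Pressing down.

>>> {"fn": "step_arm", "kwargs": {"series": [-0.5, 0, -1, 0, 0.8, 0, 0, -1, 0, 0.8, 0, 0, -0.5, 0, 0.8, 0, 0, 0, 0, 0.8, 0, 0, 0, 0, 0.8]}}

```text
clock: 11.85
eef_pos: [481.5, 322.5, 83.0]
eef_rot: [-3.14, -0.0, 2.169]
wrist_force: [-8.4, -2.9, 9.1]
finger_gap: 36.5
finger_force: 35.0
```

>>> {"fn": "step_arm", "kwargs": {"series": [-0.4, 0, -0.6, 0, 0.8, -0.3, 0, 0, 0, 0.8, 0, 0, 0, 0, 0.8, 0, 0, 0, 0, 0.8, 0, 0, 0, 0, 0.8]}}

```text
clock: 12.48
eef_pos: [481.3, 322.5, 82.7]
eef_rot: [3.141, 0.0, 2.169]
wrist_force: [-5.5, -3.3, 8.8]
finger_gap: 36.5
finger_force: 35.0
```

```bash
cat > bub.py <<'E'
from h import *
import sys
i,p,d=grab("wrist"); c=cloud(i,d); hsv=cv2.cvtColor(p,cv2.COLOR_BGR2HSV)
g=((hsv[...,0]>45)&(hsv[...,0]<85)&(hsv[...,1]>80)).astype(np.uint8)
y=((hsv[...,0]>20)&(hsv[...,0]<35)&(hsv[...,1]>120)).astype(np.uint8)
print("green",g.sum(),"yellow",y.sum())
q=np.column_stack(np.nonzero(g|y)[::-1])
x,Y,w,h=cv2.boundingRect(q.astype(np.int32)); print(x,Y,w,h)
s=manip.read_state(); print(s["eef_pos"],s["wrist_force"],s["moment"])
if len(sys.argv)>1:
    cv2.imwrite(sys.argv[1],cv2.resize(p[max(Y-20,0):Y+h+20,max(x-20,0):x+w+20],None,fx=3,fy=3,interpolation=cv2.INTER_CUBIC))
np.savez("wb.npz",p=p,d=d)
E
python3 bub.py pics/b0.png
```

```text
green 2021 yellow 4742
206 251 434 212
[481.32354073 322.53752784  82.75406223] [-5.36373241 -3.82641203  9.66893825] [-0.61132322  0.54368533 -0.02113178]
```

View pics/b0.png

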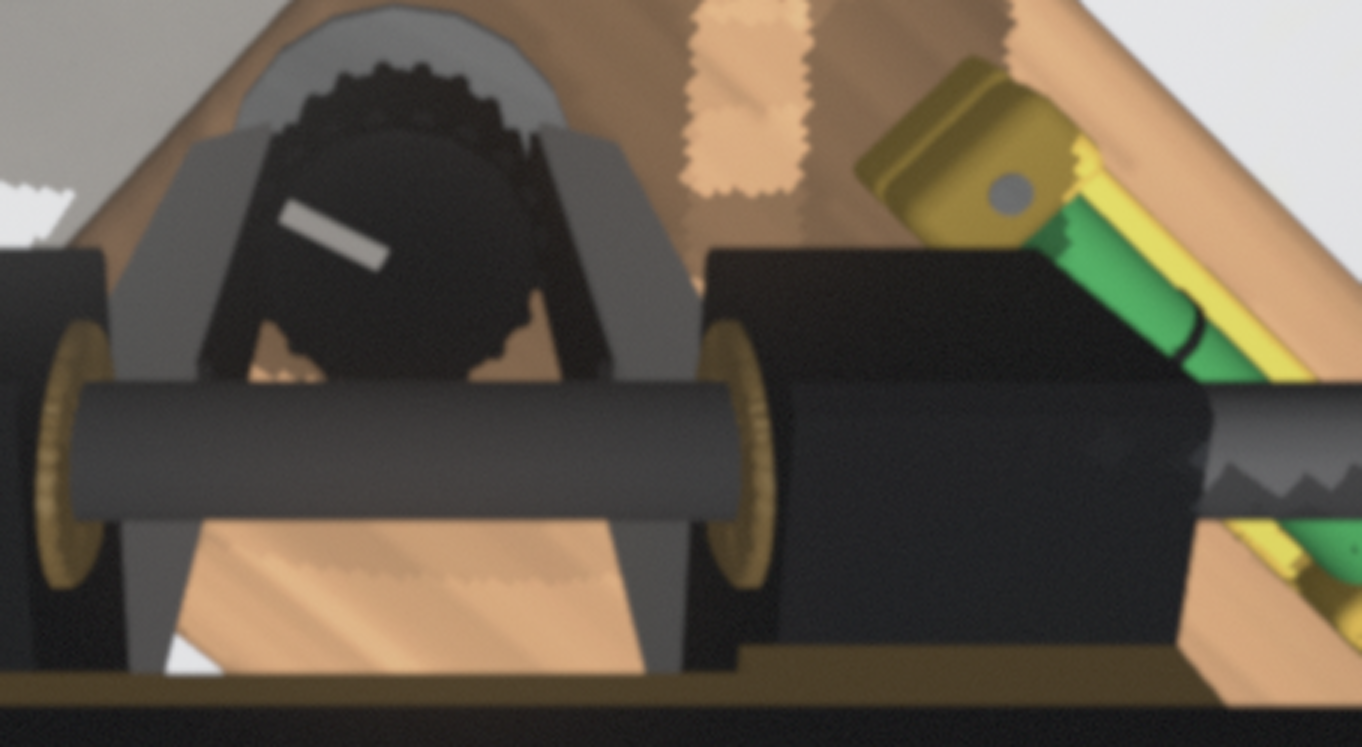

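The front line of the vial is visible at (1190,325), but the bubble is hidden behind the gripper; turning clockwise will uncover it. I'll keep later crops within the size limit. First I'll press somewhat harder to make sure the shelf is seated.

>>> {"fn": "step_arm", "kwargs": {"series": [0, 0, -0.7, 0, 0.8, 0, 0, 0, 0, 0.8, 0, 0, 0, 0, 0.8, 0, 0, 0, 0, 0.8]}}

```text
clock: 13.02
eef_pos: [481.4, 322.7, 82.6]
eef_rot: [3.141, 0.0, 2.169]
wrist_force: [-7.5, -4.7, 15.0]
finger_gap: 36.4
finger_force: 35.0
```

Rigid: 15 N with no further sinking. Turning clockwise 0.5 rad while rising with the knob.

>>> {"fn": "step_arm", "kwargs": {"series": [0, 0, 0.3, -0.08, 0.8, 0, 0, 0.35, -0.08, 0.8, 0, 0, 0.35, -0.08, 0.8, 0, 0, 0.35, -0.08, 0.8, 0, 0, 0.35, -0.08, 0.8, 0, 0, 0.4, -0.1, 0.8, 0, 0, 0, 0, 0.8, 0, 0, 0, 0, 0.8, 0, 0, 0, 0, 0.8, 0, 0, 0, 0, 0.8, 0, 0, 0, 0, 0.8]}}

```text
clock: 14.4
eef_pos: [481.5, 322.7, 84.8]
eef_rot: [3.141, -0.0, 1.669]
wrist_force: [-5.8, -4.9, 16.0]
finger_gap: 36.3
finger_force: 35.0
```

```bash
sed -i 's/cv2.imwrite(sys.argv\[1\].*/cv2.imwrite(sys.argv[1],p)/' bub.py; python3 bub.py pics/b1.png
```

```text
green 3594 yellow 6326
457 163 183 102
[481.54422084 322.6317522   84.82894555] [-5.37950195 -4.87040266 14.86532614] [-0.84575028  1.11853751 -0.10964469]
```

View pics/b1.png

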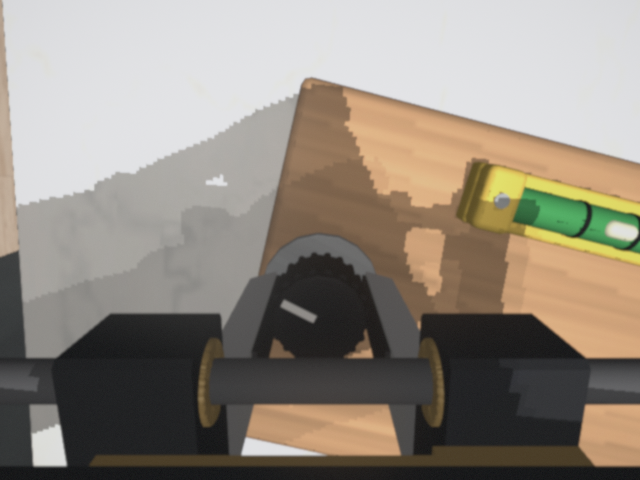

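The front line is at (584,219) and the rear line at about (636,240). The bubble spans about 606 to 642, roughly 5 mm too far back. The knob turned with the fingers. I'll turn 0.3 rad more.

>>> {"fn": "step_arm", "kwargs": {"series": [0, 0, 0.35, -0.08, 0.8, 0, 0, 0.35, -0.08, 0.8, 0, 0, 0.35, -0.08, 0.8, 0, 0, 0.25, -0.06, 0.8, 0, 0, 0, 0, 0.8, 0, 0, 0, 0, 0.8, 0, 0, 0, 0, 0.8, 0, 0, 0, 0, 0.8, 0, 0, 0, 0, 0.8, 0, 0, 0, 0, 0.8, 0, 0, 0, 0, 0.8]}}

```text
clock: 15.82
eef_pos: [481.6, 322.6, 86.2]
eef_rot: [3.141, -0.001, 1.369]
wrist_force: [-4.5, -4.8, 14.8]
finger_gap: 36.3
finger_force: 35.0
```

```bash
python3 bub.py; python3 - <<'E'
from h import *
p=np.load("wb.npz")["p"]; x0,y0=440,90
cv2.imwrite("pics/b2.png",cv2.resize(p[y0:y0+150,x0:],None,fx=4,fy=4,interpolation=cv2.INTER_CUBIC))
E
```

```text
green 4767 yellow 7128
430 108 210 347
[481.60594711 322.62105616  86.1260625 ] [-4.43234675 -3.82211883 14.9462281 ] [-0.77793926  1.11198516  0.00149647]
```

View pics/b2.png

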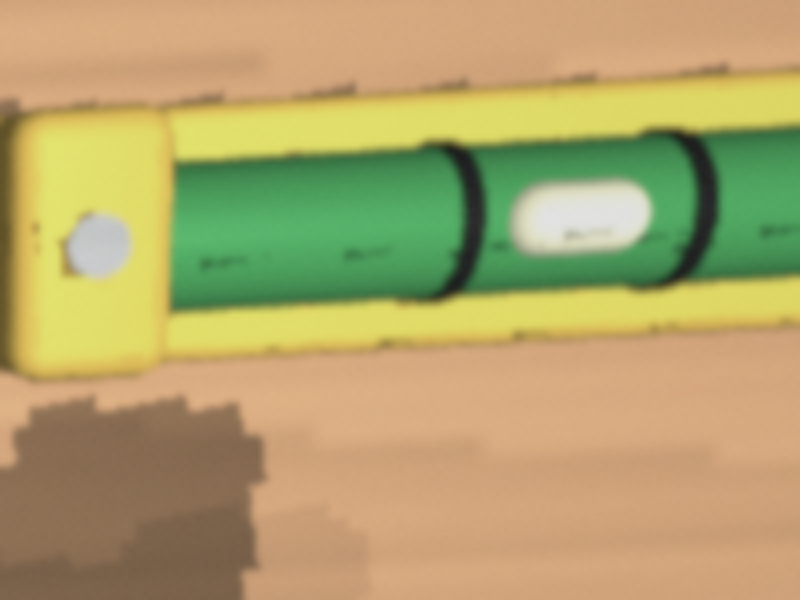

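The lines are at x = 476 and 708 (middle 592) and the bubble spans 512 to 653 (middle 582), which is about -0.9 mm. It is between the lines with 15 N of press, so I'm handing in.

```bash
python3 -c "
from cell import manip; s=manip.read_state(); print(s['wrist_force'],s['finger_force']); print(manip.sign_off())"
```

```text
[-4.43234675 -3.82211883 14.9462281 ] 35.00383973121643
the job is handed in; nothing more can be done
None
```

I handed the job in with the salt shaker standing upright on the worktop, the knob still gripped and pressed down at about 15 N, and the bubble about 0.9 mm from centre between its lines; the sign-off gave no verdict, and one crop I viewed was larger than the 800 x 600 limit.

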